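# Grade a lamp-driver foot on the step gauge

## Task

Take the driver foot that stands by itself in the carrier, apart from the pair, and try its tab lightly on each of the gauge's slots in turn, from the narrowest upwards, until the first slot accepts it; never let it down into a wider slot than that. Lower it in clear of the stop fence until its shoulders rest on the gauge, then slide it gently along the slot until the housing is up against the fence, and let go. Leave the other two feet and the things around as they are.

Things in the scene. Friction and masses are not known exactly. Their poses are not given: they have to be found in the camera images.
- gauge: Aluminium step gauge, fixed block 170 (own x) x 96 (own y) x 36 mm high; origin at the centre of its underside. Five slots along own y, at own x = -60, -30, 0, +30, +60 mm, are 7, 10, 13, 16 and 19 mm wide (narrowest at -x), 28 mm deep, from y = -42 to +22 mm, mouths chamfered 1 mm. A seated foot has its housing's centre 61 mm above the underside.
- gauge_top (a point): Centre of the gauge's top face, 36 mm above the table, axes as the gauge's. A dark stop fence 8 mm high stands on this face across all slots, stop face at own y = +20 mm: a housing against it has its centre at y = +2 mm; one lowered in at y = -16 mm is well clear. More than 60 N of a foot on the gauge, even briefly, harms it; 5 N is ample.
- carrier: Grey plastic carrier, a fixed block 64 (own x) x 200 (own y) x 34 (z) mm, origin at the centre of its underside, with three pockets 17 x 39 mm in a row along own y at y = -74 and -26 mm (the pair) and +62 mm (the one set apart). A foot in a pocket has its own x parallel to the carrier's own x, and its housing's centre 59 mm above the table.
- single_pocket (a point): Centre of the mouth of the pocket set apart, on the carrier's top face, 34 mm above the table.
- foot_a_mid (a point): One of three driver feet that look alike: white housing 26 (own x) x 36 (own y) x 50 mm tall on a centred plain metal tab 34 mm long (own y), 24 mm high below the housing's flat shoulders. Point: centre of the housing, 25 mm above the shoulders, 49 mm above the tab's lower end. Starts upright in a pocket, shoulders on the carrier's top face; which foot is in which pocket varies.
- foot_b_mid (a point): One of three driver feet that look alike: white housing 26 (own x) x 36 (own y) x 50 mm tall on a centred plain metal tab 34 mm long (own y), 24 mm high below the housing's flat shoulders. Point: centre of the housing, 25 mm above the shoulders, 49 mm above the tab's lower end. Starts upright in a pocket, shoulders on the carrier's top face; which foot is in which pocket varies.
- foot_c_mid (a point): One of three driver feet that look alike: white housing 26 (own x) x 36 (own y) x 50 mm tall on a centred plain metal tab 34 mm long (own y), 24 mm high below the housing's flat shoulders. Point: centre of the housing, 25 mm above the shoulders, 49 mm above the tab's lower end. Starts upright in a pocket, shoulders on the carrier's top face; which foot is in which pocket varies.
- lamp_mid (a point): Bystander: white round lamp housing, 120 mm across, 30 mm high; the point is its centre, half-way up.
- bottle_mid (a point): Bystander: blue plastic bottle, 48 mm across, 100 mm high, upright; the point is half-way up.
- driver_grip (a point): Bystander: screwdriver lying on the table; the point is on its handle.
- foot_a: Same foot as foot_a_mid; origin at the centre of the tab's lower end, z up. Tab thickness (own x) differs from foot to foot, between 8 and 15 mm, not known beforehand: it fits one gauge slot with 1.4 mm play in all and is 1.6 mm too thick for the next narrower one. About 0.06 to 0.13 kg.
- foot_b: Same foot as foot_b_mid; origin at the centre of the tab's lower end, z up. Tab thickness (own x) differs from foot to foot, between 8 and 15 mm, not known beforehand: it fits one gauge slot with 1.4 mm play in all and is 1.6 mm too thick for the next narrower one. About 0.06 to 0.13 kg.
- foot_c: Same foot as foot_c_mid; origin at the centre of the tab's lower end, z up. Tab thickness (own x) differs from foot to foot, between 8 and 15 mm, not known beforehand: it fits one gauge slot with 1.4 mm play in all and is 1.6 mm too thick for the next narrower one. About 0.06 to 0.13 kg.
Things that resemble listed ones, but are neither listed nor needed, are in the scene too. Leave any blue look-alike of the gauge alone.

How it is judged:
By the outcome, as a careful person would: the job done as asked, in the order asked, and still so for the second after the job is handed in, with the robot touching nothing.
It also fails if it takes over 70 s, if anything falls off the work surface, if the arm or the gripper's body presses on something with over 40 N, if the wrist force passes 120 N, or if a joint passes its speed limit or range.

## Robot

A 6-joint arm with a two-finger parallel gripper is mounted at the origin on the work surface. World frame = base frame: x ahead of the robot, y to its left, z up, the work surface at z = 0. Lengths are in m, angles in rad, forces in N, time in s.
With the tool pointing down it reaches from about 0.35 to 0.775 m from the base axis. Payload 7.3 kg.
Tool frame: the origin (TCP) lies midway between the tips of the shut fingers; the grasp point (between the pads) lies 19 mm behind it; z points along the fingers, y is the direction in which the jaws open and shut (so a half turn about z gives the same grasp; the last joint's range is limited). The gripper opens to 92 mm and grips with 3 to 60 N. Pads are 19 mm wide; open, the fingers measure 130 mm over their backs; the gripper's body (75 mm by 190 mm) begins 47 mm behind the grasp point.
Start: joints at [1.128, 0.342, 1.524, -0, 1.275, -0.146], TCP at [0.154, 0.502, 0.227] pointing down, gripper open.
Joint ranges: [-2.53, 2.53], [-0.77, 2.02], [0.04, 2.7], [-1, 4.14], [0.28, 2.66], [-3.11, 3.11]. Speed limits (rad/s): [2.57, 2.57, 3.14, 3.14, 3.14, 3.14].

## Interface

Orientations are given as a rotation vector (axis times angle).
In Python, from cell import ctrl, hand, planner, optics, job, status gives the robot as it stands. The module is installed in compiled form; this text tells all that it offers. Calls block until the motion is done:
- ctrl.move_pose(position, orientation): joint-space move of the TCP to a pose.
- ctrl.move_linear(position, ori=None, velocity=0.15, force_limit=None): straight line of the TCP; ori=None keeps the orientation; velocity is the mean speed in m/s. With force_limit (N) it stops when the force on the tool has changed by that much, and returns True; else False.
- ctrl.move_j(angles): joint-space move.
- hand.grip(opening, f_grip=None): finger opening in m; f_grip is the grip in N (None keeps the last); returns when the fingers have stopped.
- ctrl.hold(seconds).
- planner.solve_ik(position, orientation): joint angles nearest the present ones, or None.
- optics.capture(name): name is "side" or "top" or "wrist"; returns (picture, depth): 420x560x3 uint8, blue, green, red; 420x560 float32, m along the optical axis (not along the pixel's ray), 0 where there is no reading.
- optics.camera_params(name): a dict with "fov_y" (degrees; the focal length in pixels is half the picture's height over the tangent of half this angle, whatever the lens; pixels are square), "cx", "cy" (the principal point, pixels), "R" (3x3) and "t" (3): a world point X has camera coordinates R X + t; the wrist camera has in their place "T_tool_cam" (4x4, takes a point from camera to tool coordinates, whose origin is the TCP and whose axes are the flange's). Camera axes: x right, y down, z forward; pixel columns grow to the right and rows downward; lengths in m; the calibration is good to about 2 mm. A picture is of the moment at which its call begins: read the wrist's pose just before it. camera_params takes no time and is no camera call.
A pose or a line that the arm cannot do raises ctrl.PlanningError and nothing moves.
- job.close_job(): hands the job in, once; it reports no verdict.
Readings, each from a call of its own:
- status.current_time_s(): time.
- status.current_qpos(): joint angles.
- status.current_joint_vel(): joint speeds.
- status.current_joint_efforts(): joint torques, N m.
- status.current_ee_pos(): TCP position.
- status.current_tcp_rot(): TCP orientation.
- status.current_ft_force(): force on the tool from outside, world axes, zero at the start.
- status.current_ft_torque(): the same for the moment, N m.
- status.current_finger_gap(): finger opening in m.
Only numpy, scipy, OpenCV 4.12 (cv2) and the standard library are available. Lean on these libraries where they do the work, as an engineer would, in place of code of your own. Each camera call takes 0.05 s, during which the arm holds its last target.

## Working session

There is one attempt and no reset: what is moved stays moved. The work goes in short steps, each a Python script; the robot and the scene stay as the last script left them, time stands still between calls to the robot, and variables do not carry over. Pictures are saved under pics/ and viewed, and the job is handed in when it is done.

```bash
ls; mkdir -p pics
python3 - <<'E'
from cell import ctrl, hand, planner, optics, job, status
import cv2,numpy as np
print(status.current_time_s(),status.current_ee_pos(),status.current_tcp_rot(),status.current_finger_gap())
for n in ("top","side","wrist"):
    p,d=optics.capture(n); cv2.imwrite(f"pics/{n}0.png",p); np.save(f"pics/{n}0.npy",d)
    print(n,optics.camera_params(n), d.min(),d.max())
E
```

```text
pics
0.0 [0.15337357 0.50168487 0.22603661] [-4.64503928e-01 -3.10661862e+00  2.30363980e-03] 0.09179450903796894
top {'fov_y': 56.87838874426193, 'cx': 276.96294236413036, 'cy': 206.08542443741737, 'R': array([[-0.02326491, -0.99943137,  0.02440655],
       [-0.99663264,  0.02126589, -0.07919055],
       [ 0.07862649, -0.02616673, -0.99656067]]), 't': array([-0.0397572 ,  0.55487438,  0.85427301])} 0.0 1.7020646
side {'fov_y': 55.468641093111124, 'cx': 279.65788037890303, 'cy': 215.9167218647242, 'R': array([[ 0.99102815, -0.13288154, -0.01434217],
       [-0.09618549, -0.63458245, -0.76684644],
       [ 0.09279844,  0.76134592, -0.64167035]]), 't': array([-0.53434586,  0.08018456,  0.88617748])} 0.0 3.1916313
wrist {'fov_y': 61.778401863830474, 'cx': 280.9599755001497, 'cy': 208.28270437851907, 'T_tool_cam': array([[ 5.94333863e-04, -9.63999748e-01, -2.65902487e-01,
         7.09762405e-02],
       [ 9.99999823e-01,  5.78288842e-04,  1.38635260e-04,
         1.44803582e-04],
       [ 2.01240856e-05, -2.65902523e-01,  9.63999921e-01,
        -1.58467816e-01],
       [ 0.00000000e+00,  0.00000000e+00,  0.00000000e+00,
         1.00000000e+00]])} 0.0 0.595182
```

View pics/top0.png

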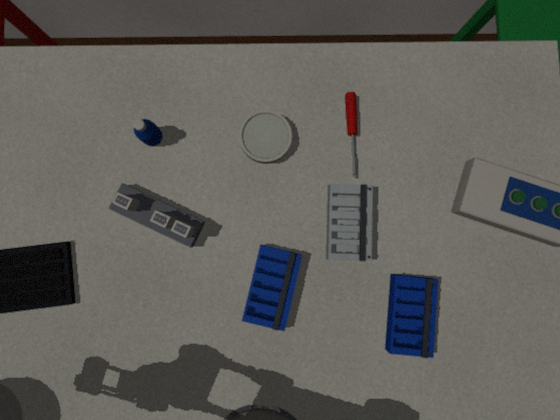

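View pics/side0.png

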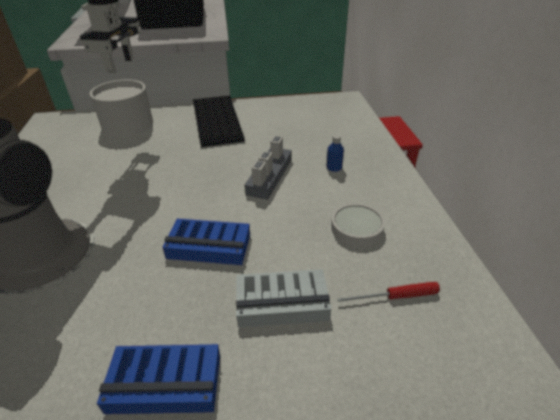

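View pics/wrist0.png

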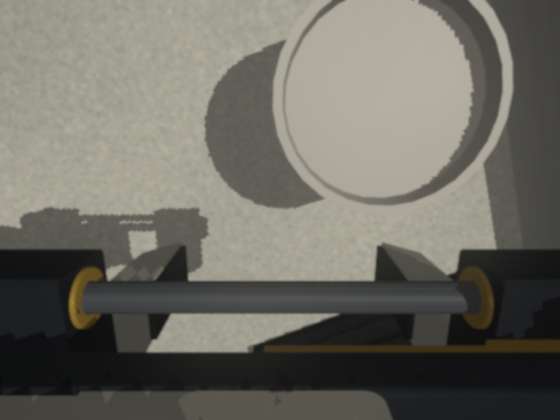

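```bash
cat > h.py <<'E'
import cv2,numpy as np
from cell import ctrl, hand, planner, optics, job, status
from scipy.spatial.transform import Rotation as Ro
def cam(n,T=None):
    c=optics.camera_params(n); f=210/np.tan(np.radians(c['fov_y']/2)); 
    if 'R' in c: R,t=c['R'],c['t']
    else:
        M=np.linalg.inv(T@c['T_tool_cam']); R,t=M[:3,:3],M[:3,3]
    return f,c['cx'],c['cy'],R,t
def ray(uv,z,c):
    f,cx,cy,R,t=c; uv=np.atleast_2d(np.float64(uv))
    d=np.c_[(uv[:,0]-cx)/f,(uv[:,1]-cy)/f,np.ones(len(uv))]@R; o=-R.T@t
    return o+d*((z-o[2])/d[:,2])[:,None]
def proj(X,c):
    f,cx,cy,R,t=c; p=np.atleast_2d(X)@R.T+t
    return np.c_[f*p[:,0]/p[:,2]+cx,f*p[:,1]/p[:,2]+cy]
def tool():
    T=np.eye(4);T[:3,:3]=Ro.from_rotvec(status.current_tcp_rot()).as_matrix();T[:3,3]=status.current_ee_pos();return T
E
python3 - <<'E'
from h import *
p=cv2.imread("pics/top0.png")
cr=p[165:275,100:215]; cr2=p[170:275,310:395]
a=cv2.resize(cr,None,fx=5,fy=5,interpolation=cv2.INTER_CUBIC);cv2.imwrite("pics/cropcar.png",a)
a=cv2.resize(cr2,None,fx=5,fy=5,interpolation=cv2.INTER_CUBIC);cv2.imwrite("pics/cropg.png",a)
c=cam("top");print("campos",-c[3].T@c[4])
d=np.load("pics/top0.npy")
def dep(u,v):
    f,cx,cy,R,t=c;z=d[v,u];return R.T@(np.array([(u-cx)/f*z,(v-cy)/f*z,z])-t)
for uv in [(122,200),(160,217),(180,227),(337,190),(335,255),(300,200),(140,205),(192,240)]: print(uv,dep(*uv))
E
```

```text
campos [ 0.48491248 -0.02918096  0.89624603]
(122, 200) [0.5685605  0.27201698 0.08446671]
(160, 217) [0.53151371 0.19407464 0.08208813]
(180, 227) [0.5096889  0.15239764 0.08327917]
(337, 190) [ 0.58602158 -0.18713675  0.03650097]
(335, 255) [ 0.44168192 -0.17710764  0.03906976]
(300, 200) [ 0.56888057 -0.10681467 -0.0022059 ]
(140, 205) [0.56199998 0.25187118 0.03195543]
(192, 240) [0.48196577 0.13730978 0.03351057]
```

View pics/cropcar.png

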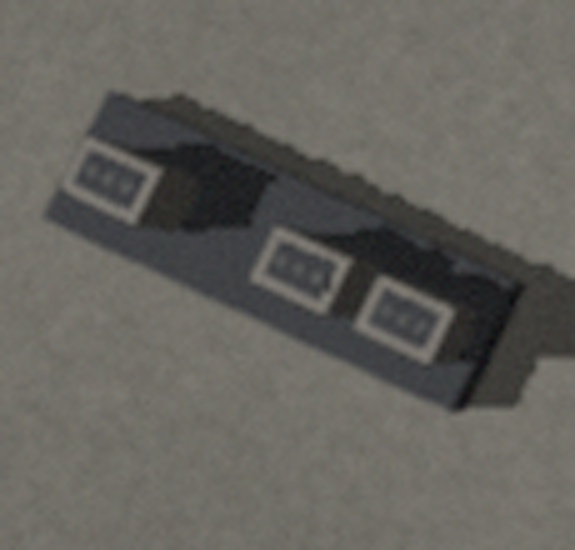

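View pics/cropg.png

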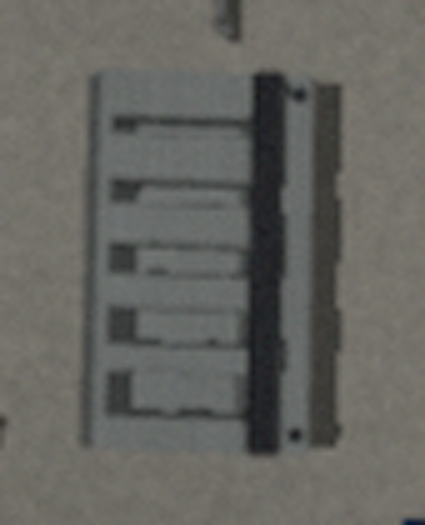

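Run:
```python
from h import *
c=cam("top");d=np.load("pics/top0.npy");f,cx,cy,R,t=c
v,u=np.mgrid[0:420,0:560];P=np.stack([(u-cx)/f*d,(v-cy)/f*d,d],-1)
W=(P-t)@R
def rect(m):
    n,l,s,_=cv2.connectedComponentsWithStats(m.astype(np.uint8),connectivity=8)
    for i in range(1,n):
        if s[i,4]<30: continue
        q=W[l==i]; r=cv2.minAreaRect(np.float32(q[:,:2]*1000)); print(s[i],np.round(r[0],1),np.round(r[1],1),round(r[2],1),q.mean(0).round(4))
x=(u>100)&(u<215)&(v>165)&(v<260)
rect(x&(W[...,2]>.075));print()
rect(x&(W[...,2]>.022)&(W[...,2]<.06));print()
g=(u>310)&(u<395)&(v>170)&(v<270)
rect(g&(W[...,2]>.028)&(W[...,2]<.06))
```

```text
[112 192  21  19 232] [566.8 273.2] [36.6 25.7] 62.7 [0.5664 0.2723 0.0837]
[150 210  21  19 229] [527.4 194.7] [35.7 25.7] 63.1 [0.5273 0.1938 0.0839]
[170 220  21  18 229] [506.1 152.2] [36.4 25.7] 63.6 [0.506  0.1514 0.0839]

[ 108  183   95   65 1885] [539.2 219. ] [201.4  64.3] 63.4 [0.5396 0.2166 0.0345]

[ 327  184   45   78 2513] [ 513.6 -213.4] [ 97.  170.1] 86.6 [ 0.5175 -0.2159  0.0371]
```

```bash
cat >> h.py <<'E'
def ori(deg):
    a=np.radians(deg);c,s=np.cos(a),np.sin(a)
    return Ro.from_matrix(np.array([[-s,c,0],[c,s,0],[0,0,-1]])).as_rotvec()
E
python3 - <<'E'
from h import *
for n,p,a in (("wf",[.540,.219,.19],-26.6),("wg",[.510,-.273,.15],-3.4)):
    print(planner.solve_ik(p,ori(a)))
    ctrl.move_pose(p,ori(a)); ctrl.hold(.2)
    T=tool();im,d=optics.capture("wrist");np.savez(f"pics/{n}.npz",T=T,d=d);cv2.imwrite(f"pics/{n}.png",im)
    print(status.current_time_s(),T[:3,3],status.current_ft_force())
E
```

```text
[ 2.53798308e-01  4.77071850e-01  1.41647271e+00 -4.44089210e-16
  1.24804809e+00  7.18055889e-01]
2.15 [0.53957674 0.21987685 0.19018949] [-0.50280932 -0.06011541 -1.27666254]
[-6.23941897e-01  5.07043738e-01  1.48401622e+00 -4.44089210e-16
  1.15053269e+00 -5.64600702e-01]
4.2 [ 0.51040883 -0.27229111  0.15009905] [-0.91828442  0.40799167 -0.01739757]
```

View pics/wf.png

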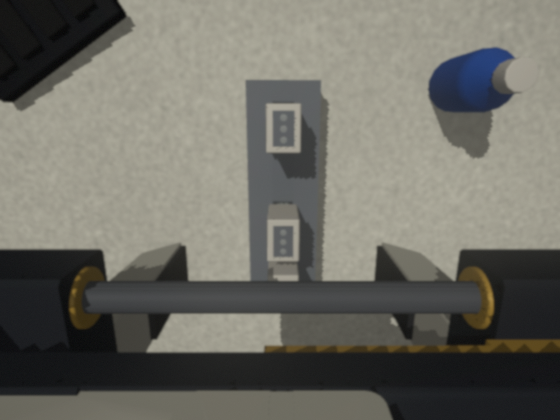

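View pics/wg.png

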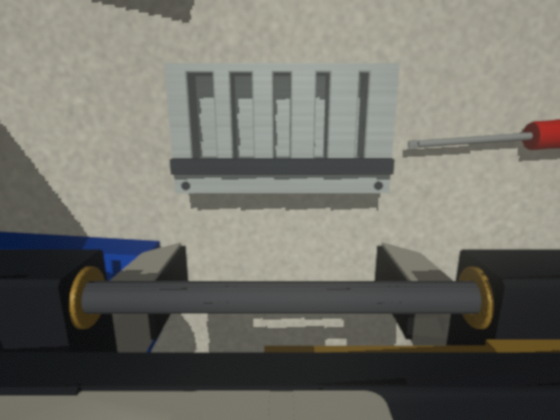

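Run:
```python
from h import *
im=cv2.imread("pics/wg.png");cv2.imwrite("pics/wgc.png",cv2.resize(im[55:205,155:410],None,fx=3.1,fy=3.1,interpolation=cv2.INTER_CUBIC))
im=cv2.imread("pics/wf.png");cv2.imwrite("pics/wfc.png",cv2.resize(im[70:200,230:340],None,fx=4.5,fy=4.5,interpolation=cv2.INTER_CUBIC))
for n,zr,xs in (("wg",(.03,.040),(150,420)),("wf",(.078,.09),(230,340))):
    q=np.load(f"pics/{n}.npz");T=q['T'];d=q['d'];c=cam("wrist",T);f,cx,cy,R,t=c
    v,u=np.mgrid[0:420,0:560];W=(np.stack([(u-cx)/f*d,(v-cy)/f*d,d],-1)-t)@R
    m=(W[...,2]>zr[0])&(W[...,2]<zr[1])&(v<200)&(u>xs[0])&(u<xs[1])&(d>0)
    P=W[m];print(n,P.mean(0),np.median(P[:,2]),m.sum());r=cv2.minAreaRect(np.float32(P[:,:2]*1000));print(r)
    cs,_=cv2.findContours(m.astype(np.uint8),0,1);k=max(cs,key=cv2.contourArea)
    z=.036 if n=="wg" else .084
    w=ray(k[:,0,:],z,c);print(cv2.minAreaRect(np.float32(w[:,:2]*1000)))
```

```text
wg [ 0.52010558 -0.21085663  0.03643968] 0.03649842188320195 18634
((514.4591064453125, -214.99081420898438), (95.96751403808594, 170.96864318847656), 86.75667572021484)
((515.2203979492188, -201.449951171875), (68.54068756103516, 170.3068084716797), 86.70198822021484)
wf [0.56797255 0.2728907  0.08506295] 0.08507819269373465 1740
((567.8273315429688, 272.63006591796875), (35.361297607421875, 25.918384552001953), 63.752410888671875)
((567.845703125, 272.6414794921875), (35.16259765625, 25.885812759399414), 63.530521392822266)
```

View pics/wgc.png

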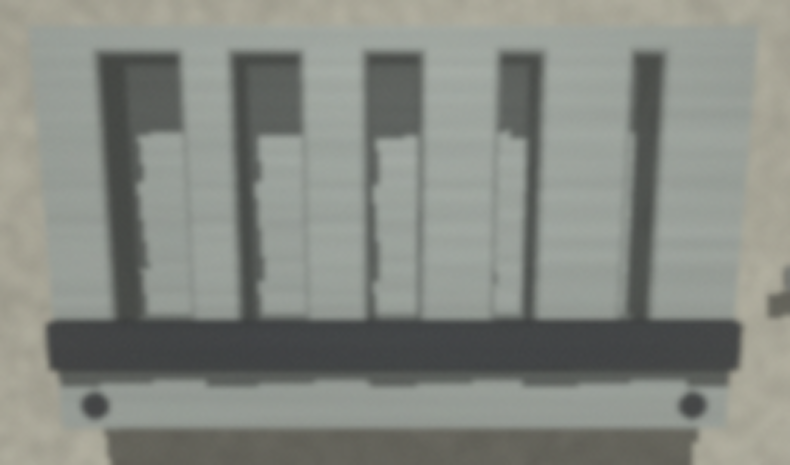

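View pics/wfc.png

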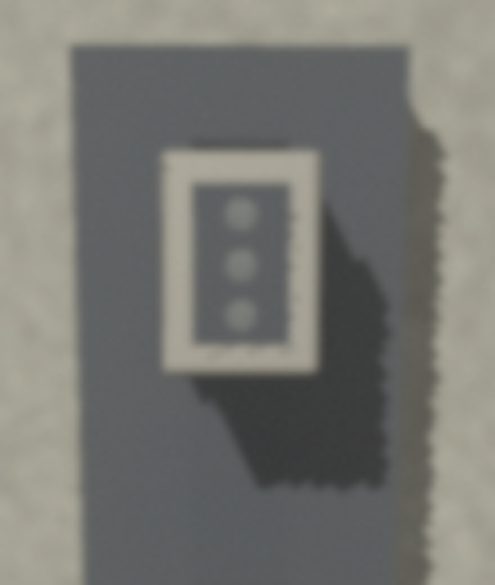

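Run:
```python
from h import *
q=np.load("pics/wg.npz");T=q['T'];c=cam("wrist",T)
g=cv2.cvtColor(cv2.imread("pics/wg.png"),cv2.COLOR_BGR2GRAY).astype(float)
yaw=np.radians(-93.25);ey=np.array([np.cos(yaw),np.sin(yaw)]);ex=np.array([ey[1],-ey[0]])
C=np.array([.5145,-.2150])
for rows in (range(77,81),range(81,85),range(85,89)):
    pr=g[list(rows)].mean(0);r=np.mean(list(rows));th=108
    e=[]
    for u in range(170,395):
        a,b=pr[u]-th,pr[u+1]-th
        if a*b<0: e.append((u+a/(a-b),'d' if b<0 else 'u'))
    print(np.round([x[0] for x in e],1), pr.max(),pr.min())
    for (u1,k1),(u2,k2) in zip(e[:-1],e[1:]):
        if k1=='d' and k2=='u':
            w=ray([[u1,r],[u2,r]],.036,c)[:,:2]; x=(w-C)@ex*1000; y=(w-C)@ey*1000
            print(x.round(2),'ctr',x.mean().round(2),'w',(x[0]-x[1]).round(2),'y',y.round(1))
# outer edges
hsv=cv2.cvtColor(cv2.imread("pics/wg.png"),cv2.COLOR_BGR2HSV)
for r in (70,90,110,130): print(r,hsv[r,160:176,1],hsv[r,385:402,1])
```

```text
[186.3 212.1 229.6 250.8 273.  290.1 316.4 329.2 359.2 368.1] 168.0 70.5
[69.31 50.51] ctr 59.91 w 18.8 y [-37.3 -37.3]
[37.69 22.22] ctr 29.96 w 15.47 y [-37.3 -37.3]
[ 6.01 -6.5 ] ctr -0.25 w 12.51 y [-37.3 -37.3]
[-25.75 -35.09] ctr -30.42 w 9.35 y [-37.3 -37.3]
[-57.01 -63.57] ctr -60.29 w 6.56 y [-37.2 -37.2]
[186.7 212.3 229.7 251.1 272.9 290.1 316.3 358.9 367.9] 168.0 71.0
[69.27 50.48] ctr 59.87 w 18.79 y [-34.6 -34.6]
[37.72 22.06] ctr 29.89 w 15.66 y [-34.6 -34.5]
[ 6.05 -6.53] ctr -0.24 w 12.58 y [-34.5 -34.5]
[-57.   -63.57] ctr -60.29 w 6.57 y [-34.5 -34.5]
[186.9 212.4 229.9 251.  273.  290.  316.2 328.9 358.8 367.6] 167.5 70.75
[69.27 50.57] ctr 59.92 w 18.7 y [-31.8 -31.8]
[37.69 22.16] ctr 29.92 w 15.53 y [-31.8 -31.8]
[ 5.98 -6.5 ] ctr -0.26 w 12.48 y [-31.8 -31.7]
[-25.75 -35.06] ctr -30.4 w 9.31 y [-31.7 -31.7]
[-57.05 -63.55] ctr -60.3 w 6.5 y [-31.7 -31.7]
70 [25 26 27 23 18 13 13 10 11 10 11 11 11 10 11 11] [11 11 10 10 11 10 11 10 10 10 10 11 11 13 19 24 25]
90 [25 27 25 26 24 19 16 11 10 10 11 10 10  8  8 10] [10 11 11 10 10 10 10 10 11 10 10 11 15 22 25 26 26]
110 [25 25 24 26 27 25 24 19 16 12 12 11 12 11 11 12] [10 10 11 10 10 11 10 10 10 13 14 19 23 24 26 25 25]
130 [27 25 26 25 24 27 26 26 23 17 14 10 11 10 11 11] [ 9  9  9 11  9  9  9 11 13 18 23 24 24 24 25 25 25]
```

Run:
```python
from h import *
o=ori(-26.5)
ctrl.move_pose([.5676,.2727,.15],o)
print(ctrl.move_linear([.5676,.2727,.046],o,velocity=.12,force_limit=15))
ctrl.hold(.15);print(tool()[:3,3],status.current_ft_force())
hand.grip(.018,30);ctrl.hold(.2)
print(status.current_finger_gap(),tool()[:3,3],status.current_ft_force(),status.current_time_s())
print(ctrl.move_linear([.5676,.2727,.15],o,velocity=.12))
ctrl.hold(.2);print(status.current_finger_gap(),status.current_ft_force(),status.current_time_s())
T=tool();im,d=optics.capture("wrist");np.savez("pics/held.npz",T=T,d=d);cv2.imwrite("pics/held.png",im)
```

```text
False
[0.5681265  0.27289645 0.04697587] [ 0.06231199 -0.35456492  0.55063548]
0.026136200425957212 [0.56761185 0.27270459 0.04599242] [-1.24185348 -0.14739601 -0.19315852] 8.575
False
0.02624572404258294 [ 0.07312053  0.66435704 -0.79986701] 9.7917
```

View pics/held.png

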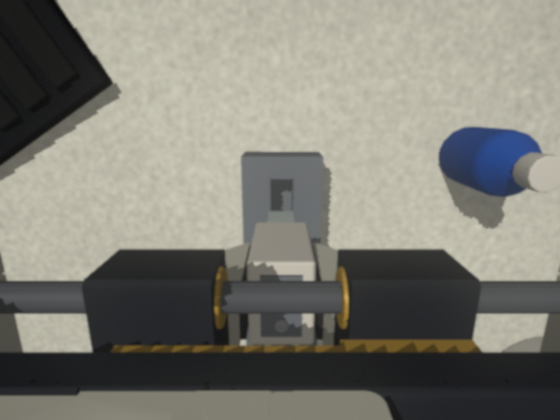

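Run:
```python
from h import *
P=np.array([status.current_ee_pos() for _ in range(30)]);print(P.mean(0),P.std(0))
P=np.array([status.current_tcp_rot() for _ in range(30)]);print(P.mean(0),P.std(0),ori(-26.5))
P=np.array([status.current_ft_force() for _ in range(30)]);print(P.mean(0),P.std(0))
print(status.current_time_s(), planner.solve_ik([.5676,.2727,.15],ori(-26.5))-status.current_qpos())
im=cv2.imread("pics/held.png");cv2.imwrite("pics/heldc.png",cv2.resize(im[140:270,215:350],None,fx=5,fy=5,interpolation=cv2.INTER_CUBIC))
```

```text
[0.56734818 0.27260109 0.14929475] [1.11022302e-16 1.66533454e-16 8.32667268e-17]
[-2.67124259e+00 -1.65296142e+00  1.88872859e-03] [1.33226763e-15 4.44089210e-16 6.50521303e-19] [2.6714603 1.6531498 0.       ]
[-0.5089169   0.50304577 -0.74551832] [2.22044605e-16 3.33066907e-16 3.33066907e-16]
9.8417 [ 2.31700135e-05 -8.53138146e-04 -5.05474235e-04 -4.97844119e-06
  1.23099681e-04 -4.17211128e-06]
```

View pics/heldc.png

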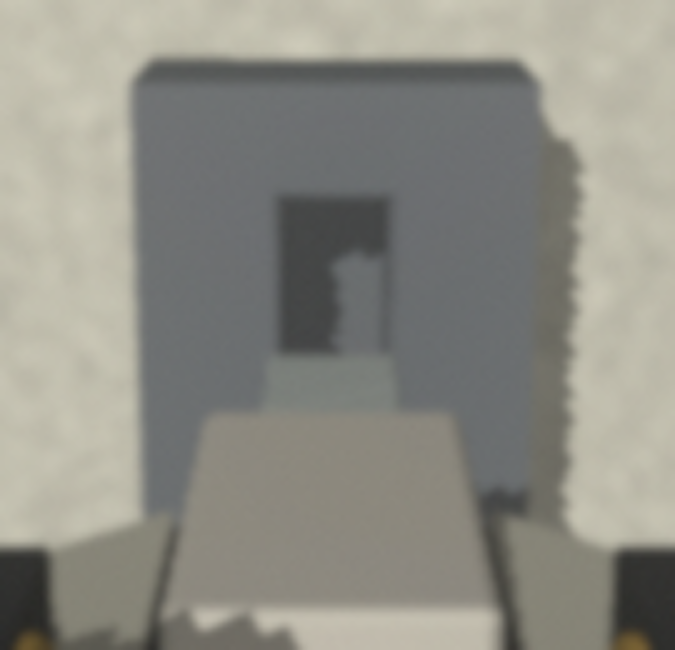

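Run:
```python
from h import *
im=cv2.imread("pics/held.png").astype(float);g=im.mean(2)
for r in range(205,226): print(r,np.round(g[r,262:302]).astype(int))
h=cv2.cvtColor(cv2.imread("pics/held.png"),cv2.COLOR_BGR2HSV)
for r in (213,216): print(h[r,262:302,0],h[r,262:302,1])
for r in (228,238,248): print(r,np.round(g[r,244:262]).astype(int),np.round(g[r,300:320]).astype(int))
```

```text
205 [110 110 110 110 109 110 109 104  93  79  70  68  71  70  70  69  70  70
  71  77  89 100 106 107 108 108 108 107 103  96  96 102 106 108 109 109
 109 109 109 109]
206 [110 110 110 109 110 109 109 104  94  78  70  70  69  69  68  70  70  70
  73  80  91 100 106 107 109 108 108 108 103  96  96 102 107 108 109 110
 108 109 109 108]
207 [111 110 109 110 110 110 109 105  94  78  71  69  69  69  70  69  69  69
  75  88  97 104 107 108 108 108 108 107 103  96  96 101 106 109 109 109
 109 109 110 109]
208 [110 110 110 110 109 109 109 104  93  79  70  70  71  70  69  70  70  72
  75  88  98 105 108 109 108 108 108 107 103  96  96 102 106 109 109 109
 109 109 108 109]
209 [111 110 110 109 110 110 109 105  95  82  75  74  74  74  75  74  74  75
  77  83  93 102 108 109 109 109 110 109 105  99  97 103 106 108 108 109
 109 109 109 108]
210 [110 109 110 110 109 111 111 109 103  93  89  89  89  88  88  89  89  88
  89  90  96 105 111 112 112 113 112 112 110 105 104 106 107 108 109 109
 108 109 109 109]
211 [110 110 109 110 110 112 113 116 114 109 108 107 107 106 106 106 107 107
 107 108 109 11
[... 2784 characters left out ...]
 60
  54  55  55  54  54  60  54  54  54  60  66  54  54  60  75  98 102  96
  95 102 102  96] [ 9 11  9 11  9  7  9  8 10 10 10 10 10 10 10  8 10  8 10 12 12 10 10 10
 10 10 10  8 10 10 10  8  9  9 12 12 14 11 11 11]
228 [119 111 110 110 111 111 110 110 110 112 119 128 134 136 135 136 135 135] [134 134 133 133 132 128 120 111 107 107 109 110 109 110 110 109 110 110
 109 110]
238 [120 111 110 110 110 110 110 113 122 131 134 135 135 136 136 135 135 136] [134 134 133 134 133 134 133 129 119 107  98  94  89  82  79  81  88  92
  90  87]
248 [129 130 127 119 102  92 108 128 135 136 135 136 136 135 136 135 135 136] [133 134 134 134 134 134 134 134 134 130 122 105  83  72  78  91 106 120
 127 129]
```

```bash
cat >> h.py <<'E'
YAW=-93.25; C=np.array([.5143,-.2155])
def g2w(x,y):
    a=np.radians(YAW);ey=np.array([np.cos(a),np.sin(a)]);ex=np.array([ey[1],-ey[0]])
    return C+ex*x+ey*y
E
python3 - <<'E'
from h import *
o=ori(YAW+90)
p=g2w(-.060,-.016)
ctrl.move_pose([*p,.12],o)
ctrl.move_linear([*p,.085],o,velocity=.1);ctrl.hold(.3)
print(p,tool()[:3,3],status.current_tcp_rot(),o,status.current_finger_gap(),status.current_time_s())
print(np.mean([status.current_ft_force()],0))
T=tool();im,d=optics.capture("wrist");np.savez("pics/s1.npz",T=T,d=d);cv2.imwrite("pics/s1.png",im)
cv2.imwrite("pics/s1c.png",cv2.resize(im[120:270,190:380],None,fx=4,fy=4,interpolation=cv2.INTER_CUBIC))
E
```

```text
[ 0.57511058 -0.2029273 ] [ 0.57539601 -0.20305423  0.08563825] [2.28278072e+00 2.15686274e+00 5.81725733e-04] [2.28354328 2.1575529  0.        ] 0.025883072917536908 12.3833
[-0.41914566 -0.20267681 -1.40572317]
```

View pics/s1c.png

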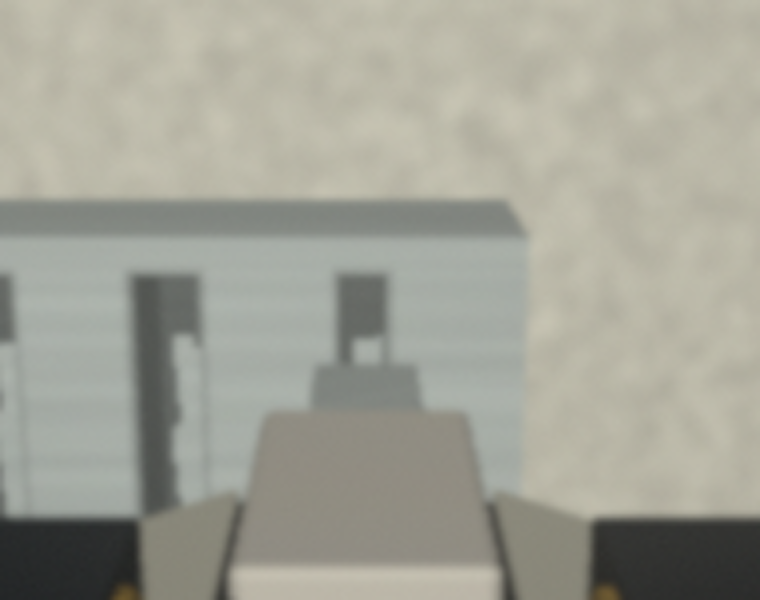

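```bash
cat >> h.py <<'E'
def prof(im,r0,r1,u0,u1,th=None):
    p=im[r0:r1,u0:u1].astype(float).mean((0,2)); th=th or (p.max()+p.min())/2
    return [(round(u0+i+(p[i]-th)/(p[i]-p[i+1]),2),'d' if p[i+1]<th else 'u') for i in range(len(p)-1) if (p[i]-th)*(p[i+1]-th)<0]
E
python3 - <<'E'
from h import *
im=cv2.imread("pics/s1.png")
print(prof(im,191,197,210,315,135),'slots')
for r in (212,214,216,218): print(prof(im,r,r+2,262,302),'tab')
for r in (226,230,236): print(prof(im,r,r+2,240,320),'hous')
# gauge front edge
g=cv2.GaussianBlur(im,(1,9),0).astype(float).mean(2)
for u in range(195,320,15): print(u,np.round(g[174:184,u]).astype(int))
E
```

```text
[(np.float64(221.98), 'd'), (np.float64(239.47), 'u'), (np.float64(273.74), 'd'), (np.float64(286.42), 'u')] slots
[(np.float64(268.21), 'd'), (np.float64(293.82), 'u')] tab
[(np.float64(267.69), 'd'), (np.float64(294.09), 'u')] tab
[(np.float64(267.33), 'd'), (np.float64(294.6), 'u')] tab
[(np.float64(267.15), 'd'), (np.float64(294.78), 'u')] tab
[(np.float64(254.5), 'd'), (np.float64(307.58), 'u')] hous
[(np.float64(253.55), 'd'), (np.float64(308.28), 'u')] hous
[(np.float64(252.28), 'd'), (np.float64(309.86), 'u')] hous
195 [131 132 134 139 145 153 160 164 167 168]
210 [131 132 135 139 146 153 160 165 167 169]
225 [131 132 135 139 146 154 161 165 168 169]
240 [131 132 135 139 146 154 161 166 168 169]
255 [131 132 135 139 146 154 161 166 169 170]
270 [131 132 134 139 146 153 161 166 169 170]
285 [130 131 134 139 145 153 160 166 168 169]
300 [130 131 133 138 144 152 159 165 168 169]
315 [130 131 133 138 144 152 159 165 168 169]
```

```bash
sed -i 's/C=np.array(\[.5143,-.2155\])/C=np.array([.5138,-.2155])/' h.py
python3 - <<'E'
from h import *
T=np.load("pics/s1.npz")['T'];Tc=T.copy();Tc[:3,:3]=Ro.from_rotvec(ori(YAW+90)).as_matrix();Tc[:3,3]=[.57511,-.20293,.085]
a=np.radians(YAW);ey=np.array([np.cos(a),np.sin(a)])
for TT in (T,Tc):
    c=cam("wrist",TT);w=ray([[281,178.9],[281,188]],.036,c);print((w[:,:2]-C)@ey)
p=g2w(-.060,-.016);o=ori(YAW+90)
ctrl.move_linear([*p,.080],o,velocity=.05);ctrl.hold(.2)
f0=status.current_ft_force()
hit=ctrl.move_linear([*p,.064],o,velocity=.015,force_limit=4)
z=[];F=[]
for i in range(5):
    z.append(status.current_ee_pos());F.append(status.current_ft_force());ctrl.hold(.05)
print(hit,np.mean(z,0),f0,np.mean(F,0),status.current_time_s())
ctrl.move_linear([*p,.080],o,velocity=.05)
print(status.current_time_s(),status.current_finger_gap())
E
```

```text
[-0.04832041 -0.04273508]
[-0.0485672  -0.04299916]
True [ 0.57460003 -0.20292602  0.07195567] [ 0.47796223 -0.13951088 -0.94860652] [-0.34237185 -0.0841852   5.08681584] 13.7667
14.0917 0.025951447795791546
```

```bash
cat >> h.py <<'E'
def look(s,name,z=.082):
    p=g2w(s,-.016);o=ori(YAW+90)
    ctrl.move_linear([*p,z],o,velocity=.06);ctrl.hold(.2)
    im,d=optics.capture("wrist");cv2.imwrite(f"pics/{name}.png",im)
    print('slots',prof(im,190,196,230,330,135),'tab',prof(im,212,214,262,302))
def trial(s,zmin=.064):
    p=g2w(s,-.016);o=ori(YAW+90)
    f0=status.current_ft_force()
    hit=ctrl.move_linear([*p,zmin],o,velocity=.015,force_limit=4)
    z=[];F=[]
    for i in range(5):
        z.append(status.current_ee_pos());F.append(status.current_ft_force());ctrl.hold(.05)
    print(hit,np.mean(z,0).round(5),f0,np.mean(F,0).round(2),status.current_time_s())
    return hit
E
python3 - <<'E'
from h import *
look(-.030,'s2')
trial(-.030)
p=g2w(-.030,-.016);ctrl.move_linear([*p,.082],ori(YAW+90),velocity=.05)
look(0,'s3')
print(status.current_time_s())
E
```

```text
slots [(np.float64(241.92), 'u'), (np.float64(272.4), 'd'), (np.float64(289.79), 'u'), (np.float64(325.15), 'd')] tab [(np.float64(268.22), 'd'), (np.float64(293.8), 'u')]
True [ 0.54464 -0.20122  0.07195] [ 0.02853338  1.09610726 -1.14829341] [-0.46 -0.12  5.6 ] 15.975
slots [(np.float64(244.53), 'u'), (np.float64(269.68), 'd'), (np.float64(292.18), 'u'), (np.float64(322.78), 'd')] tab [(np.float64(268.18), 'd'), (np.float64(293.82), 'u')]
17.2417
```

Run:
```python
from h import *
trial(0)
p=g2w(0,-.016);ctrl.move_linear([*p,.082],ori(YAW+90),velocity=.05)
look(.030,'s4')
print(status.current_time_s())
im=cv2.imread("pics/s4.png");cv2.imwrite("pics/s4c.png",cv2.resize(im[120:270,190:380],None,fx=4,fy=4,interpolation=cv2.INTER_CUBIC))
```

```text
True [ 0.51467 -0.19951  0.07188] [-0.03447673 -0.18121995 -1.28731701] [-0.31  0.2   5.21] 18.225
slots [(np.float64(246.99), 'u'), (np.float64(267.08), 'd'), (np.float64(294.78), 'u'), (np.float64(320.24), 'd')] tab [(np.float64(266.63), 'd'), (np.float64(295.4), 'u')]
19.4917
```

View pics/s4c.png

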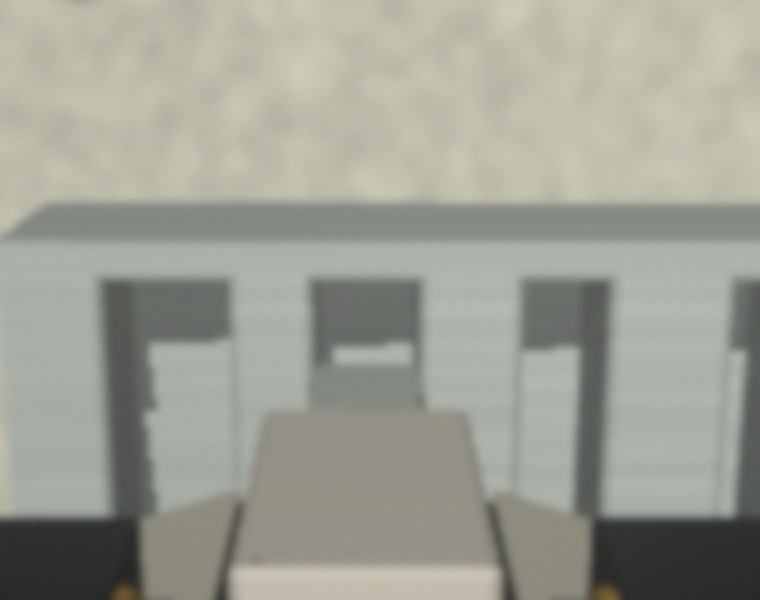

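Run:
```python
from h import *
trial(.030,.0465)
print(status.current_finger_gap(),status.current_ft_torque())
```

```text
True [ 0.48476 -0.19782  0.04794] [-0.82672392 -0.10301394 -0.86269827] [-0.63  0.35  5.87] 21.7917
0.0257341375153762 [-0.07583412  0.10402004 -0.01577168]
```

Run:
```python
from h import *
o=ori(YAW+90)
a=np.radians(YAW);ey=np.array([np.cos(a),np.sin(a)])
def st():
    z=[];F=[]
    for i in range(4): z.append(status.current_ee_pos());F.append(status.current_ft_force());ctrl.hold(.05)
    z=np.mean(z,0);F=np.mean(F,0);print('y',(z[:2]-C)@ey,'z',z[2].round(5),'F',F.round(2),'Fy',F[:2]@ey,status.current_time_s())
ctrl.move_linear([*g2w(.03,-.016),.0480],o,velocity=.01);st()
print(ctrl.move_linear([*g2w(.03,.005),.0480],o,velocity=.015,force_limit=5));st()
im,d=optics.capture("top");cv2.imwrite("pics/top1.png",cv2.resize(im[170:275,310:395],None,fx=5,fy=5,interpolation=cv2.INTER_CUBIC))
```

```text
y -0.016023739508425925 z 0.04796 F [0.   0.08 1.32] Fy -0.07966863734195227 22.25
True
y 0.0013345625364943761 z 0.04795 F [0.24 0.04 5.32] Fy -0.04886658820359696 23.525
```

View pics/top1.png

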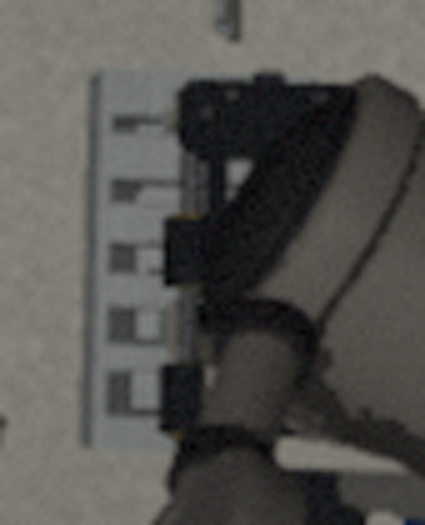

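```bash
cat >> h.py <<'E'
def st():
    a=np.radians(YAW);ey=np.array([np.cos(a),np.sin(a)])
    z=[];F=[]
    for i in range(4): z.append(status.current_ee_pos());F.append(status.current_ft_force());ctrl.hold(.05)
    z=np.mean(z,0);F=np.mean(F,0);print('y',((z[:2]-C)@ey).round(5),'z',z[2].round(5),'F',F.round(2),'Fy',(F[:2]@ey).round(2),'t',status.current_time_s())
E
python3 - <<'E'
from h import *
o=ori(YAW+90)
ctrl.move_linear([*g2w(.03,.0013),.0482],o,velocity=.01);st()
print(ctrl.move_linear([*g2w(.03,.005),.0482],o,velocity=.008,force_limit=5));st()
E
```

```text
y 0.00126 z 0.04796 F [-0.3   0.33  0.27] Fy -0.31 t 24.0333
True
y 0.00134 z 0.04795 F [0.58 1.06 5.13] Fy -1.09 t 24.5
```

Run:
```python
from h import *
o=ori(YAW+90)
ctrl.move_linear([*g2w(.03,.0005),.0482],o,velocity=.01);st()
for y in (.0010,.0013,.0016,.0019,.0022):
    ctrl.move_linear([*g2w(.03,y),.0482],o,velocity=.01);print(y);st()
    a=np.radians(YAW);ey=np.array([np.cos(a),np.sin(a)])
    if -(status.current_ft_force()[:2]@ey)>4: break
```

```text
y 0.00031 z 0.04797 F [0.19 0.41 0.27] Fy -0.42 t 24.975
0.001
y 0.00105 z 0.04811 F [-0.23  0.1  -0.85] Fy -0.09 t 25.425
0.0013
y 0.00132 z 0.04821 F [-0.44 -0.   -0.51] Fy 0.03 t 25.875
0.0016
y 0.00137 z 0.04822 F [0.31 2.21 0.13] Fy -2.22 t 26.325
0.0019
y 0.00141 z 0.04822 F [1.37 5.41 1.02] Fy -5.48 t 26.775
```

Run:
```python
from h import *
o=ori(YAW+90)
ctrl.move_linear([*g2w(.03,.0016),.0480],o,velocity=.01);st()
hand.grip(.06);ctrl.hold(.2);print(status.current_finger_gap());st()
p=g2w(.03,.0016)
ctrl.move_linear([*p,.13],o,velocity=.1)
p2=g2w(.03,.062);ctrl.move_linear([*p2,.15],o,velocity=.12);ctrl.hold(.3)
T=tool();im,d=optics.capture("wrist");cv2.imwrite("pics/fin.png",im);np.savez("pics/fin.npz",T=T,d=d)
print(status.current_time_s())
```

```text
y 0.00141 z 0.04804 F [0.54 4.72 1.52] Fy -4.74 t 27.225
0.05993001217950208
y 0.0016 z 0.048 F [-0.02  0.14 -0.42] Fy -0.13 t 28.3667
30.3667
```

View pics/fin.png

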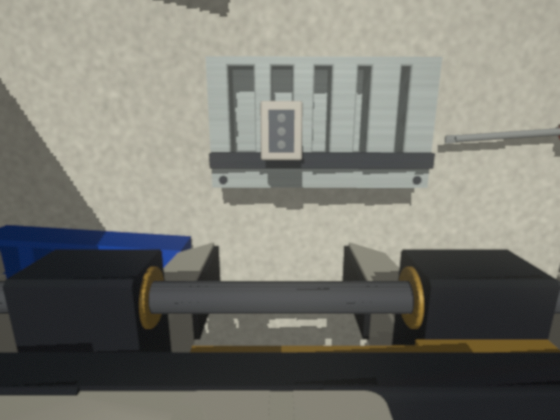

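Run:
```python
from h import *
q=np.load("pics/fin.npz");T=q['T'];d=q['d'];c=cam("wrist",T);f,cx,cy,R,t=c
v,u=np.mgrid[0:420,0:560];W=(np.stack([(u-cx)/f*d,(v-cy)/f*d,d],-1)-t)@R
m=(W[...,2]>.075)&(W[...,2]<.095)&(v<170)&(u>250)&(u<315)&(d>0)
P=W[m];r=cv2.minAreaRect(np.float32(P[:,:2]*1000));print(r,np.median(P[:,2]))
a=np.radians(YAW);ey=np.array([np.cos(a),np.sin(a)]);ex=np.array([ey[1],-ey[0]])
X=np.array(r[0])/1000-C;print('own x,y',X@ex,X@ey)
z=P[:,2]-np.median(P[:,2]);print('tilt',np.linalg.lstsq(np.c_[P[:,:2]-P[:,:2].mean(0),np.ones(len(P))],z,rcond=None)[0])
ctrl.move_pose([.40,.05,.25],ori(0));ctrl.hold(.3)
im,_=optics.capture("top");cv2.imwrite("pics/topfin.png",im)
im,_=optics.capture("side");cv2.imwrite("pics/sidefin.png",cv2.resize(im[120:330,200:460],None,fx=3,fy=2.8))
print(status.current_time_s())
```

```text
((483.9468688964844, -215.2315216064453), (35.28350830078125, 25.952346801757812), 86.81354522705078) 0.08699842986133452
own x,y 0.029820338222337716 0.0014244106279036627
tilt [-7.18903705e-04 -3.08249722e-03  2.87832076e-05]
32.0833
```

View pics/topfin.png

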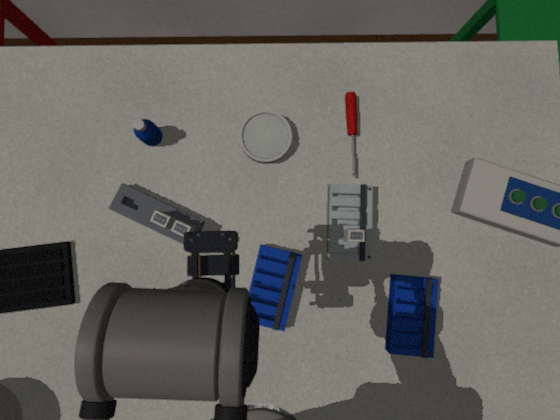

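View pics/sidefin.png

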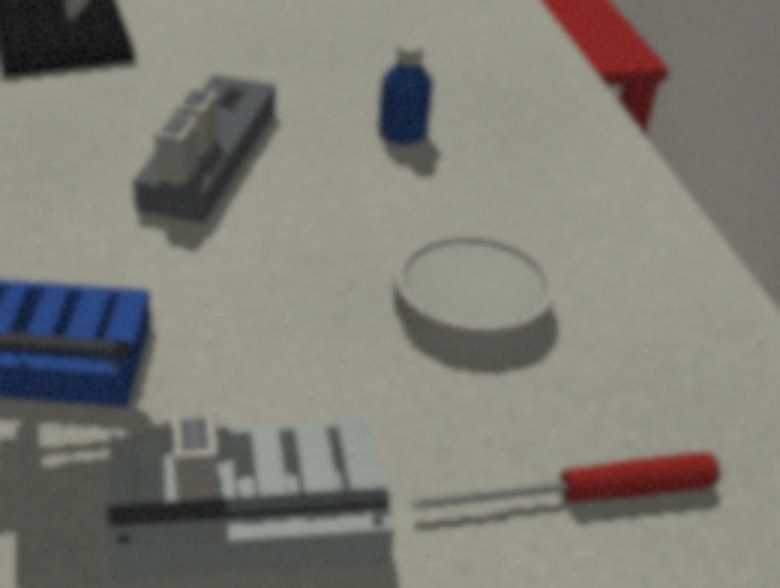

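```bash
python3 -c "
from cell import job
print(job.close_job())"
```

```text
the job is handed in; nothing more can be done
None
```

The foot that stood by itself now sits in the gauge's 16 mm slot, shoulders on the gauge and housing against the fence. I let go of it, moved the arm away and handed the job in at about 32 s.

- **Slot trials:** I tried the tab on the 7, 10 and 13 mm slots in turn. Each one stopped it at the gauge's top face with a reading of 5 to 6 N. The 16 mm slot let it down to the seated height. The 19 mm slot was never tried.
- **Slide to the fence:** I lowered it in at y = -16 mm and slid it until the fence stopped it, with about 5 N of push. The 5 N stop limit triggered twice near the fence, mostly on vertical load, so I confirmed contact in 0.3 mm steps. The sideways force rose there while the position stayed put.
- **Last checks:** The foot stands upright at own x = 29.8 mm and y = 1.4 mm. Its top face measured 87 mm high, where 86 mm is nominal. The top and side pictures show the other two feet, the lamp, bottle, screwdriver and blue look-alikes apparently unmoved, judged by eye.
- **Disagreement:** The y reading is 0.6 mm short of the nominal 2 mm. That is within the 2 mm camera calibration, since the y where the fence stopped it and the camera's y agree with each other. The top and wrist cameras also differed by 1 to 2 mm on the gauge's position, which I settled by lining up the held tab with the slots in the wrist picture.

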